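# Index the welding positioner

### The job

The next stretch of the flange has to come under the welding torch: with the fingertips, push the positioner's red plunger cap down and, with the pin clear of its notch, push the turntable round clockwise (seen from above) to the very next notch, no further, then let the plunger spring back up so that the pin locks there. Grasp nothing: leave the flange sitting on the turntable and the jar, socket and hammer where they are.

Things in the scene. Friction and masses are not known exactly. Their poses are not given: they have to be found in the camera images.
- plunger_dish (a point): Centre of the floor of the red dished push cap of the plunger. The cap is a round cup 54 mm across outside, 46 mm inside, with a rim standing 14 mm above this point; the floor lies 102 mm above the bench when the plunger is up. Shut fingertips fit inside, press on the floor and can push the rim sideways. The cap rides on a yellow bracket of the turntable, 118 mm out from the turntable's axis, and turns with it. z up; x points from here to the turntable's axis.
- turntable_center (a point): Centre of the dark steel turntable's top face, on its upright axis, 80 mm above the bench. The disc is 160 mm across; below it lies a fixed brass index plate about 210 mm across with eight notches cut into its rim every 45 degrees (0.785 rad). Turns with the table: its -x points out to the plunger.
- turntable (a joint): Angle of the turntable in rad: about 0 at the start, locked in a notch; grows clockwise seen from above, the next notch clockwise is at 0.785. Play in a notch is about 0.015 rad either way. Free of the notch it turns against light friction (about 2 to 5 N at the plunger) and stays where it is left.
- plunger (a joint): Travel of the spring plunger in m: 0 up (pin locked in a notch), 0.014 pressed right down. The spring needs about 4 N to start and 8 N at full depth. Pressed in more than about 0.010 the pin is below the index plate and the table can turn. Between notches the plate itself keeps the plunger down at about 0.0105 when it is let go, and the pin springs up by itself when it comes under the next notch.
- positioner: Fixed blue base of the positioner, 160 mm square, origin under its centre on the bench, on the turntable's axis. At the start the plunger lies on its -x side. A torch on a stand, 200 mm tall, is fixed to it on the diagonal between its +x and -y sides, reaching from 210 mm out to 60 mm from the axis, no lower than 120 mm there.
- flange: Loose steel pipe flange, the workpiece, 92 mm across, 10 mm thick with a neck 58 mm across up to 34 mm, origin at the centre of its underside; its bore sits with 2 mm clearance on an 18 mm high spigot in the middle of the turntable and it rides round with the table.
- jar: Loose white jar with blue lid, 64 mm across, 60 mm tall, standing on the bench about 0.21 m from the axis; origin at the centre of its underside.
- socket: Loose steel socket, 32 mm across, 50 mm tall, standing on the bench about 0.21 m from the axis; origin at the centre of its underside.
- hammer: Loose hammer lying on the bench about 0.28 m from the axis, under 50 mm high; origin under the middle of it, x along its handle towards the head.

How it is judged:
By the outcome, as a careful person would: the job done as asked, in the order asked, and still so for the second after the job is handed in, with the robot touching nothing.
It also fails if it takes over 42 s, if anything falls off the work surface, if the arm or the gripper's body presses on something with over 40 N, if the wrist force passes 120 N, or if a joint passes its speed limit or range.

### The arm

A 7-joint arm with a two-finger parallel gripper is mounted at the origin on the work surface. World frame = base frame: x ahead of the robot, y to its left, z up, the work surface at z = 0. Lengths are in m, angles in rad, forces in N, time in s.
With the tool pointing down it reaches from about 0.425 to 0.925 m from the base axis. Payload 6.8 kg.
Tool frame: the origin (TCP) lies midway between the tips of the shut fingers; the grasp point (between the pads) lies 19 mm behind it; z points along the fingers, y is the direction in which the jaws open and shut (so a half turn about z gives the same grasp; the last joint's range is limited). The gripper opens to 88 mm and grips with 3 to 60 N. Pads are 20 mm wide; open, the fingers measure 115 mm over their backs; the gripper's body (75 mm by 178 mm) begins 61 mm behind the grasp point.
Start: joints at [1.143, 0.477, 0.022, 1.555, -0.011, 1.109, -0.083], TCP at [0.212, -0.641, 0.223] pointing down, gripper open.
Joint ranges: [-2.96, 2.96], [-0.34, 2.1], [-1.41, 1.46], [0.24, 2.44], [-1.37, 4.51], [0.17, 1.92], [-2.96, 2.96]. Speed limits (rad/s): [2.39, 2.39, 3.14, 3.14, 3.14, 3.14, 3.14].

### API

Orientations are given as a unit quaternion [w, x, y, z].
In Python, from workcell import bot gives the robot as it stands.
- The arm moves only by the tool arm_command, never from a script. Its argument "motion" is a list of rows, each an object with "translation": the shift along the tool's x, y, z in m, a list of three; "yaw": the turn about the tool's z in degrees; "jaw": the opening, from 0 (shut) to 1 (fully open). In form: [{"translation": [tx, ty, tz], "yaw": yaw, "jaw": jaw}, ...]. A call has exactly 8 rows; each row is the pose to reach, as a shift and turn from the pose measured when the call began, along the tool's axes at that moment; what a row does not reach only later rows make up. A row lasts 1/10 s, in which the tool goes at most 50 mm and 8.59 degrees, less where a joint would pass 70% of its speed; a pose out of reach is approached as far as the arm can. A call with a gripper value outside its range is refused whole. The fingers move at their own pace and stop on an object; the grip force is fixed at half the most. Time passes only in rows, so rows that repeat a pose let the fingers close, or fill a call up. It gives the time, the measured TCP pose, the force and the opening at its end, in the units of the state.
- bot.sense(): the state, without advancing time (a new reading comes with each control period).
- bot.camera(name): name is "scene" or "side" or "wrist"; returns (picture, depth): 420x560x3 uint8, red, green, blue; 420x560 float32, m along the optical axis (not along the pixel's ray), 0 where there is no reading.
- bot.calibration(name): a dict with "fx", "fy", "cx", "cy" (pixels), "R" (3x3) and "t" (3): a world point X has camera coordinates R X + t; the wrist camera has in their place "T_tool_cam" (4x4, takes a point from camera to tool coordinates, whose origin is the TCP and whose axes are the flange's). Camera axes: x right, y down, z forward; pixel columns grow to the right and rows downward; lengths in m; the calibration is good to about 2 mm. A picture is of the moment at which its call begins: read the wrist's pose just before it. calibration takes no time and is no camera call.
- bot.close_job(): hands the job in, once; it reports no verdict.
Trained networks look in the newest picture that a camera, given by its name, has taken for a name from the list of things; names that differ only in an ending like _2 or _b are one class to them, and where a whole thing is asked for, a point or a joint stands for the part that bears it (a point fixed in the world has none). Each returns a list of dicts, best first, with "score" (0 to 1); they miss things now and then, are a little off and sometimes report something else, mostly with a low value. They report only what shows in the picture. A call takes as long as a camera call.
- bot.masks_of(camera, target): "region" (420x560 bool, what is visible of it) and "extent" ([left, top, right, bottom] in pixels, round what is visible of it).
- bot.mark_of(camera, target): "location" ([column, row] in pixels: a listed point, or the origin of a listed thing).
The state is a dict: "t": time; "joint_positions": joint angles; "dq": joint speeds; "joint_torque": joint torques, N m; "tcp_pos": TCP position; "tool_rot": TCP orientation; "contact_force": force on the tool from outside, world axes, zero at the start; "ft_torque": the same for the moment, N m; "width": opening from 0.0 (shut) to 1.0 (fully open).
Only numpy, scipy, OpenCV 4.12 (cv2) and the standard library are available. Lean on these libraries where they do the work, as an engineer would, in place of code of your own. Each camera call takes 0.05 s, during which the arm holds its last target. There are 200 camera calls.

## Working session

There is one attempt and no reset: what is moved stays moved. The work goes in short steps, Python scripts to look and compute and a tool call to move; the robot and the scene stay as the last step left them, time stands still between calls to the robot, and variables do not carry over. Pictures are saved under pics/ and viewed, about 8 in all and at most 12, crops included, and the job is handed in when it is done.

Besides the shell and the picture viewer there is one more tool, called after "Request:" as name(argument=value, ...), one argument or row to a line, values as JSON. arm_command: Moves the arm, as the interface text tells. Its arguments: {"type":"object","properties":{"motion":{"type":"array","items":{"type":"object","properties":{"translation":{"type":"array","items":{"type":"number"}},"yaw":{"type":"number"},"jaw":{"type":"number"}}}}},"required":["motion"]}

```bash
mkdir -p pics; cat > h.py <<'E'
from workcell import bot
import numpy as np, cv2
from scipy.spatial.transform import Rotation as R
def rot(q): return R.from_quat([q[1],q[2],q[3],q[0]]).as_matrix()
def shot(n,fn=None):
    s=bot.sense(); p,d=bot.camera(n)
    if fn: cv2.imwrite('pics/'+fn,p[...,::-1])
    return s,p,d
def w(n,s,d,u,v,z=None):
    c=bot.calibration(n); ray=np.array([(u-c['cx'])/c['fx'],(v-c['cy'])/c['fy'],1])
    if 'R' in c: Rw=np.array(c['R']).T; o=-Rw@np.array(c['t'])
    else:
        T=np.array(c['T_tool_cam']); A=rot(s['tool_rot']); Rw=A@T[:3,:3]; o=A@T[:3,3]+s['tcp_pos']
    r=Rw@ray
    k=(z-o[2])/r[2] if z is not None else d[int(round(v)),int(round(u))]
    return o+r*k
E
python3 - <<'E'
from h import *
s=bot.sense(); print(s['t'],s['tcp_pos'],rot(s['tool_rot']).round(3).tolist(),s['contact_force'],s['width'])
for n in ['scene','side']:
    s,p,d=shot(n,n+'0.png')
    for t,z in [('plunger_dish',.102),('turntable_center',.08),('positioner',0),('jar',0),('socket',0),('hammer',0)]:
        m=bot.mark_of(n,t)
        for k in m[:2]:
            u,v=k['location']; print(n,t,round(k['score'],2),np.round([u,v]),w(n,s,d,u,v,z).round(4))
print(bot.sense()['t'])
E
```

```text
0.0 [ 0.21200373 -0.64020941  0.22170403] [[0.949, 0.314, -0.001], [0.314, -0.949, 0.002], [-0.0, -0.002, -1.0]] [ 0.30138409 -1.08046485 -0.0803074 ] 0.9999345588721943
scene plunger_dish 0.58 [338. 178.] [0.4454 0.1004 0.102 ]
scene turntable_center 0.65 [304. 209.] [0.5689 0.1087 0.08  ]
scene positioner 0.57 [302. 226.] [0.57   0.1051 0.    ]
scene jar 0.79 [262. 184.] [ 0.5612 -0.0865  0.    ]
scene socket 0.48 [272. 299.] [0.762  0.2219 0.    ]
scene hammer 0.74 [366. 312.] [0.6136 0.3835 0.    ]
side plunger_dish 0.67 [349. 230.] [0.4462 0.108  0.102 ]
side turntable_center 0.93 [295. 234.] [0.5594 0.1041 0.08  ]
side positioner 0.61 [290. 262.] [0.5658 0.1086 0.    ]
side jar 0.74 [301. 204.] [ 0.5448 -0.1107  0.    ]
side socket 0.54 [198. 296.] [0.75   0.2241 0.    ]
side socket 0.32 [292. 232.] [0.5641 0.0065 0.    ]
side hammer 0.97 [258. 369.] [0.6101 0.3728 0.    ]
side hammer 0.4 [303. 208.] [ 0.5407 -0.0939  0.    ]
0.7
```

View pics/scene0.png

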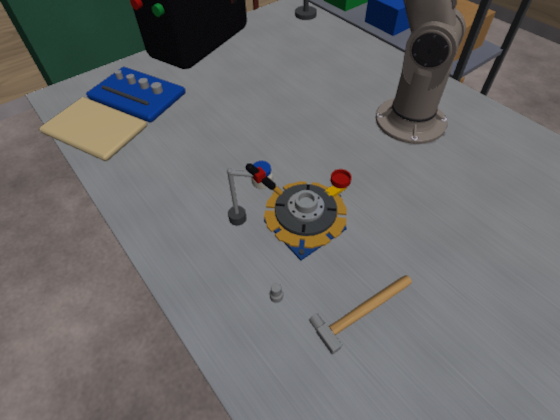

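View pics/side0.png

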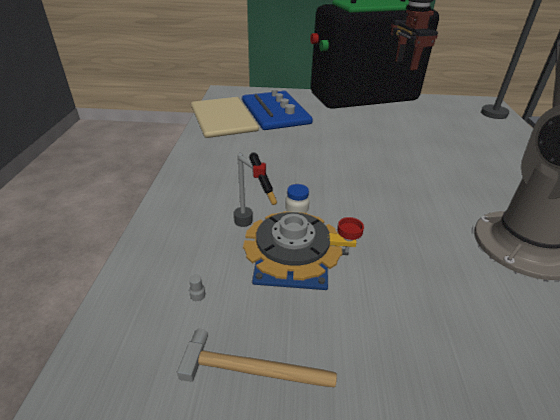

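The red cap is at scene pixel (340,178) and side pixel (349,230), on the robot side of the turntable. The jar and torch lie beyond it at −y, and the socket and hammer are off the path. The axis is near (0.565, 0.106) and the cap near (0.446, 0.104). I'll set out on an arc and stay high.

Request:
arm_command(
  motion=[
    {"translation": [0.04,-0.027,0],"yaw": 0,"jaw": 0},
    {"translation": [0.08,-0.055,0],"yaw": 0,"jaw": 0},
    {"translation": [0.12,-0.082,0],"yaw": 0,"jaw": 0},
    {"translation": [0.16,-0.11,0],"yaw": 0,"jaw": 0},
    {"translation": [0.2,-0.137,0],"yaw": 0,"jaw": 0},
    {"translation": [0.24,-0.165,0],"yaw": 0,"jaw": 0},
    {"translation": [0.28,-0.192,0],"yaw": 0,"jaw": 0},
    {"translation": [0.32,-0.22,0],"yaw": 0,"jaw": 0},
  ],
)

```text
t: 1.5
tcp_pos: [0.4478, -0.3298, 0.2231]
tool_rot: [0.0, 0.987, 0.159, 0.0]
contact_force: [1.3, 0.7, -0.9]
width: 0.309
```

Request:
arm_command(
  motion=[
    {"translation": [0.015,-0.041,0],"yaw": 0,"jaw": 0},
    {"translation": [0.03,-0.082,0],"yaw": 0,"jaw": 0},
    {"translation": [0.045,-0.123,0],"yaw": 0,"jaw": 0},
    {"translation": [0.06,-0.164,0],"yaw": 0,"jaw": 0},
    {"translation": [0.075,-0.205,0],"yaw": 0,"jaw": 0},
    {"translation": [0.09,-0.246,0],"yaw": 0,"jaw": 0},
    {"translation": [0.105,-0.287,0],"yaw": 0,"jaw": 0},
    {"translation": [0.12,-0.328,0],"yaw": 0,"jaw": 0},
  ],
)

```text
t: 2.3
tcp_pos: [0.4586, 0.0209, 0.2233]
tool_rot: [0.001, 0.987, 0.159, 0.001]
contact_force: [0.3, -0.1, -0.4]
width: 0.005
```

```bash
python3 - <<'E'
from h import *
for n in ['wrist','scene','side']:
    s,p,d=shot(n,n+'1.png')
    for t,z in [('plunger_dish',.102),('turntable_center',.08)]:
        for k in bot.mark_of(n,t)[:2]:
            u,v=k['location']; print(n,t,round(k['score'],2),np.round([u,v]),w(n,s,d,u,v,z).round(4))
    # red blob & fit on rim
    hsv=cv2.cvtColor(p,cv2.COLOR_RGB2HSV); m=((hsv[...,0]<6)|(hsv[...,0]>174))&(hsv[...,1]>150)&(hsv[...,2]>50)
    vs,us=np.nonzero(m&(d>0)); 
    P=np.array([w(n,s,d,u,v) for u,v in zip(us,vs)]).reshape(-1,3)
    q=P[(P[:,2]>.108)&(P[:,2]<.125)&(abs(P[:,0]-.446)<.06)&(abs(P[:,1]-.104)<.06)]
    if len(q): print(n,len(q),q.min(0).round(4),q.max(0).round(4),((q.min(0)+q.max(0))/2).round(4))
print(bot.sense()['t'],bot.sense()['tcp_pos'],bot.calibration('wrist')['T_tool_cam'])
E
```

```text
wrist plunger_dish 0.88 [180. 184.] [0.4472 0.1069 0.102 ]
wrist turntable_center 0.64 [222.  51.] [0.5621 0.1045 0.08  ]Traceback (most recent call last):
  File "<stdin>", line 10, in <module>
  File "h.py", line 10, in w
    c=bot.calibration(n); ray=np.array([(u-c['cx'])/c['fx'],(v-c['cy'])/c['fy'],1])
ValueError: time passes only in moves, steps and waits
```

View pics/wrist1.png

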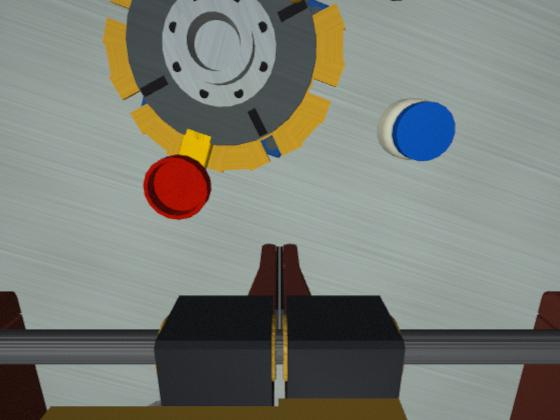

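The wrist view shows the cap at (178,187), the yellow bracket at (195,148), the turntable centre near (220,45) and the jar at (420,130). I'll measure the cap and the axis from depth.

```bash
cat >> h.py <<'E'
def cloud(n,s,d):
    c=bot.calibration(n)
    if 'R' in c: Rw=np.array(c['R']).T; o=-Rw@np.array(c['t'])
    else:
        T=np.array(c['T_tool_cam']); A=rot(s['tool_rot']); Rw=A@T[:3,:3]; o=A@T[:3,3]+s['tcp_pos']
    v,u=np.mgrid[:420,:560]
    return (np.stack([(u-c['cx'])/c['fx'],(v-c['cy'])/c['fy'],u*0+1],-1)*d[...,None])@Rw.T+o
def red(p):
    h=cv2.cvtColor(p,cv2.COLOR_RGB2HSV); return ((h[...,0]<6)|(h[...,0]>174))&(h[...,1]>150)&(h[...,2]>50)
def cap(n,fn=None,c0=(.446,.106)):
    s,p,d=shot(n,fn); P=cloud(n,s,d); m=red(p)&(d>0)&(np.hypot(P[...,0]-c0[0],P[...,1]-c0[1])<.07)&(P[...,2]>.07)
    q=P[m]; out=[]
    if len(q)>50:
        zt=np.percentile(q[:,2],97); r=q[q[:,2]>zt-.006]
        (cx,cy),rad=cv2.minEnclosingCircle(r[:,:2].astype(np.float32)); f=q[np.hypot(q[:,0]-cx,q[:,1]-cy)<.015]
        print(n,'cap',round(cx,4),round(cy,4),'r',round(rad,4),'rim z',zt.round(4),'floor z',np.median(f[:,2]).round(4) if len(f) else None,len(q))
    return s,p,d,P
E
python3 - <<'E'
from h import *
for n in ['wrist','scene','side']:
    s,p,d,P=cap(n,n+'1.png')
    mk=bot.mark_of(n,'turntable_center')
    h=cv2.cvtColor(p,cv2.COLOR_RGB2HSV)
    ne=(P[...,2]>.106)&(P[...,2]<.12)&(h[...,1]<60)&(np.hypot(P[...,0]-.563,P[...,1]-.106)<.06)
    q=P[ne]; 
    if len(q)>30: print('neck',[np.round(x,4) for x in cv2.minEnclosingCircle(q[:,:2].astype(np.float32))])
    if mk: print(n,round(mk[0]['score'],2),w(n,s,d,*mk[0]['location'],.08).round(4))
print(bot.sense()['t'])
E
```

```text
wrist cap 0.4457 0.1067 r 0.0271 rim z 0.1163 floor z 0.1015 3317
neck [array([0.5634, 0.1057]), np.float64(0.0293)]
wrist 0.56 [0.5639 0.1048 0.08  ]
scene cap 0.4526 0.0507 r 0.0308 rim z 0.395 floor z 0.3768 560
neck [array([0.5626, 0.1078]), np.float64(0.03)]
scene 0.88 [0.5615 0.1009 0.08  ]
side cap 0.4365 0.0798 r 0.0354 rim z 0.3119 floor z 0.1074 479
neck [array([0.5636, 0.1064]), np.float64(0.03)]
side 0.56 [0.5609 0.1039 0.08  ]
2.75
```

The axis is at about (0.5635, 0.1057) and the cap at (0.4457, 0.1067), so the radius is 0.118 as stated. I'll go above the cap and descend to just inside the rim.

Request:
arm_command(
  motion=[
    {"translation": [0.007,-0.043,0],"yaw": 0,"jaw": 0},
    {"translation": [0.0147,-0.0855,0],"yaw": 0,"jaw": 0},
    {"translation": [0.0147,-0.0855,0.02],"yaw": 0,"jaw": 0},
    {"translation": [0.0147,-0.0855,0.05],"yaw": 0,"jaw": 0},
    {"translation": [0.0147,-0.0855,0.075],"yaw": 0,"jaw": 0},
    {"translation": [0.0147,-0.0855,0.095],"yaw": 0,"jaw": 0},
    {"translation": [0.0147,-0.0855,0.1],"yaw": 0,"jaw": 0},
    {"translation": [0.0147,-0.0855,0.1],"yaw": 0,"jaw": 0},
  ],
)

```text
t: 3.55
tcp_pos: [0.4459, 0.1029, 0.1223]
tool_rot: [0.001, 0.988, 0.157, -0.001]
contact_force: [-0.0, -0.6, 0.6]
width: 0.006
```

```bash
python3 - <<'E'
from h import *
s,p,d,P=cap('wrist','wrist2.png')
s=bot.sense();print(s['t'],s['tcp_pos'].round(4),rot(s['tool_rot']).round(3).tolist(),s['contact_force'].round(2),s['joint_positions'].round(2))
E
```

```text
wrist cap 0.4566 0.106 r 0.0116 rim z 0.1672 floor z 0.116 6138
3.6 [0.4465 0.1033 0.1231] [[0.95, 0.311, 0.001], [0.311, -0.95, -0.001], [0.0, 0.001, -1.0]] [-0.14  0.47  0.9 ] [ 0.02  0.29 -0.44  2.13  0.18  0.76 -1.79]
```

View pics/wrist2.png

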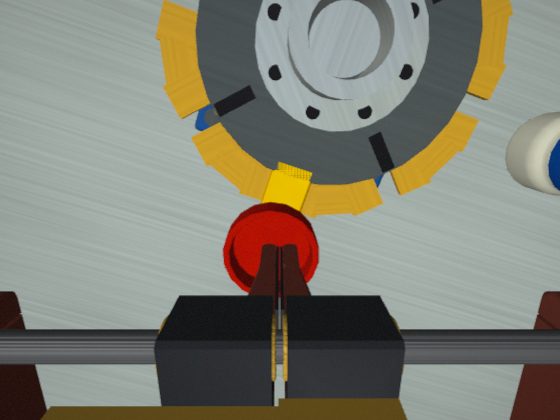

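The fingertips are over the cap (cap centre about (272,250)), roughly centred and still above the rim. Now I'll press down.

Request:
arm_command(
  motion=[
    {"translation": [0.001,-0.004,0.006],"yaw": 0,"jaw": 0},
    {"translation": [0.001,-0.004,0.012],"yaw": 0,"jaw": 0},
    {"translation": [0.001,-0.004,0.018],"yaw": 0,"jaw": 0},
    {"translation": [0.001,-0.004,0.022],"yaw": 0,"jaw": 0},
    {"translation": [0.001,-0.004,0.026],"yaw": 0,"jaw": 0},
    {"translation": [0.001,-0.004,0.03],"yaw": 0,"jaw": 0},
    {"translation": [0.001,-0.004,0.033],"yaw": 0,"jaw": 0},
    {"translation": [0.001,-0.004,0.034],"yaw": 0,"jaw": 0},
  ],
)

```text
t: 4.4
tcp_pos: [0.4462, 0.1073, 0.089]
tool_rot: [0.001, 0.988, 0.157, 0.0]
contact_force: [-2.0, -0.0, 6.5]
width: 0.011
```

```bash
python3 - <<'E'
from h import *
for i in range(2):
    bot.camera('scene'); s=bot.sense();print(s['t'],s['tcp_pos'].round(4),s['contact_force'].round(2))
E
```

```text
4.45 [0.4462 0.1073 0.089 ] [-1.54 -0.63  6.31]
4.5 [0.4462 0.1074 0.0891] [-1.85 -1.    6.36]
```

```bash
cat >> h.py <<'E'
AX=np.array([.5635,.1057])
def arc(ths,rad=.118):
    s=bot.sense(); A=rot(s['tool_rot']); r=s['tcp_pos'][:2]-AX
    th0=np.arctan2(.1067-AX[1],.4457-AX[0])%(2*np.pi)   # cap angle at start
    now=th0-np.arctan2(r[1],r[0])%(2*np.pi)
    print(s['t'],'theta now',round(now,4),'r',np.hypot(*r).round(4),'z',s['tcp_pos'][2].round(4),'F',s['contact_force'].round(1))
    for t in ths:
        a=th0-t; q=AX+rad*np.array([np.cos(a),np.sin(a)])-s['tcp_pos'][:2]
        print(round(t,3),(A.T@[q[0],q[1],0]).round(4))
E
python3 -c "
from h import *
arc([.04,.09,.14,.19,.24,.29,.34])"
```

```text
4.5 theta now 0.0057 r 0.1173 z 0.0891 F [-1.8 -1.   6.4]
0.04 [ 0.0007 -0.004  -0.    ]
0.09 [ 0.0029 -0.0095 -0.    ]
0.14 [ 0.0055 -0.0148 -0.    ]
0.19 [ 0.0082 -0.02   -0.    ]
0.24 [ 0.0113 -0.0251 -0.    ]
0.29 [ 0.0145 -0.03   -0.    ]
0.34 [ 0.0181 -0.0347 -0.    ]
```

Request:
arm_command(
  motion=[
    {"translation": [0,0,0.001],"yaw": 0,"jaw": 0},
    {"translation": [0.001,-0.004,0.001],"yaw": 0,"jaw": 0},
    {"translation": [0.003,-0.0095,0.001],"yaw": 0,"jaw": 0},
    {"translation": [0.0055,-0.015,0.001],"yaw": 0,"jaw": 0},
    {"translation": [0.008,-0.02,0.001],"yaw": 0,"jaw": 0},
    {"translation": [0.0113,-0.025,0.001],"yaw": 0,"jaw": 0},
    {"translation": [0.0145,-0.03,0.001],"yaw": 0,"jaw": 0},
    {"translation": [0.018,-0.0347,0.001],"yaw": 0,"jaw": 0},
  ],
)

```text
t: 5.3
tcp_pos: [0.4532, 0.1458, 0.0884]
tool_rot: [0.001, 0.988, 0.157, 0.001]
contact_force: [-0.3, -2.6, 6.6]
width: 0.006
```

```bash
cat >> h.py <<'E'
def angle(n,fn=None):
    """table angle from the yellow bracket / cap / visible marks"""
    s,p,d=shot(n,fn); out=[]
    mk=bot.mark_of(n,'plunger_dish')
    for k in mk[:1]:
        for z in (.088,.0915,.102):
            X=w(n,s,d,*k['location'],z)[:2]-AX; print(n,'score',round(k['score'],2),'z',z,'theta',round((np.arctan2(.001,-.1178)-np.arctan2(*X[::-1]))%(2*np.pi),3),'r',np.hypot(*X).round(4))
    return s,p,d
E
python3 - <<'E'
from h import *
angle('wrist','wrist3.png'); angle('scene')
arc([.39,.44,.49,.54])
E
```

```text
scene score 0.81 z 0.088 theta 0.278 r 0.1226
scene score 0.81 z 0.0915 theta 0.299 r 0.1209
scene score 0.81 z 0.102 theta 0.364 r 0.1158
5.5 theta now 0.3508 r 0.1174 z 0.0887 F [-0.5  1.4  6.7]
0.39 [ 0.0025 -0.0039  0.    ]
0.44 [ 0.0065 -0.0083  0.    ]
0.49 [ 0.0107 -0.0124  0.    ]
0.54 [ 0.0151 -0.0164  0.    ]
```

View pics/wrist3.png

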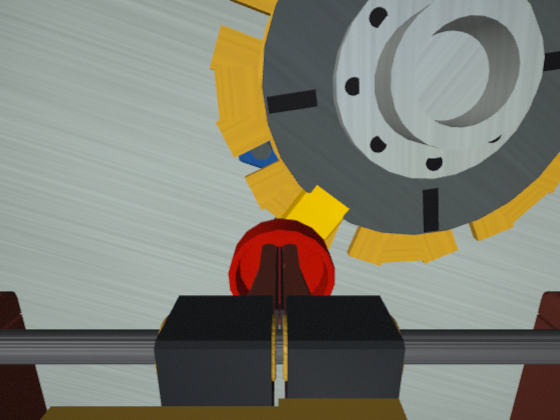

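The cap and bracket have turned about 0.3 rad, and the pin is clear. I'll push on while pressed to about 0.58, still short of the notch, then ease up so the pin can spring in by itself.

```bash
python3 -c "
from h import *
arc([.58])"
```

```text
5.5 theta now 0.3508 r 0.1174 z 0.0887 F [-0.5  1.4  6.7]
0.58 [ 0.0187 -0.0194  0.    ]
```

Request:
arm_command(
  motion=[
    {"translation": [0.0025,-0.004,0],"yaw": 0,"jaw": 0},
    {"translation": [0.0065,-0.0083,0],"yaw": 0,"jaw": 0},
    {"translation": [0.0107,-0.0124,0],"yaw": 0,"jaw": 0},
    {"translation": [0.0151,-0.0164,0],"yaw": 0,"jaw": 0},
    {"translation": [0.0187,-0.0194,0],"yaw": 0,"jaw": 0},
    {"translation": [0.0187,-0.0194,0],"yaw": 0,"jaw": 0},
    {"translation": [0.0187,-0.0194,-0.004],"yaw": 0,"jaw": 0},
    {"translation": [0.0187,-0.0194,-0.008],"yaw": 0,"jaw": 0},
  ],
)

```text
t: 6.3
tcp_pos: [0.4654, 0.1713, 0.0967]
tool_rot: [-0.0, 0.988, 0.158, 0.001]
contact_force: [-0.7, -0.8, 0.2]
width: 0.006
```

```bash
python3 - <<'E'
from h import *
angle('side'); angle('wrist','wrist4.png')
arc([.62,.66,.70,.73,.75,.77,.79,.81,.83,.85])
E
```

```text
side score 0.79 z 0.088 theta 0.51 r 0.1221
side score 0.79 z 0.0915 theta 0.539 r 0.1233
side score 0.79 z 0.102 theta 0.622 r 0.1278
6.5 theta now 0.5778 r 0.1181 z 0.0965 F [-0.4 -0.3  0.3]
0.62 [ 0.004  -0.0029  0.    ]
0.66 [ 0.0079 -0.0056  0.    ]
0.7 [ 0.0119 -0.0081  0.    ]
0.73 [ 0.015  -0.0099  0.    ]
0.75 [ 0.017  -0.0111  0.    ]
0.77 [ 0.0191 -0.0122  0.    ]
0.79 [ 0.0212 -0.0132  0.    ]
0.81 [ 0.0233 -0.0143  0.    ]
0.83 [ 0.0255 -0.0152  0.0001]
0.85 [ 0.0277 -0.0162  0.0001]
```

View pics/wrist4.png

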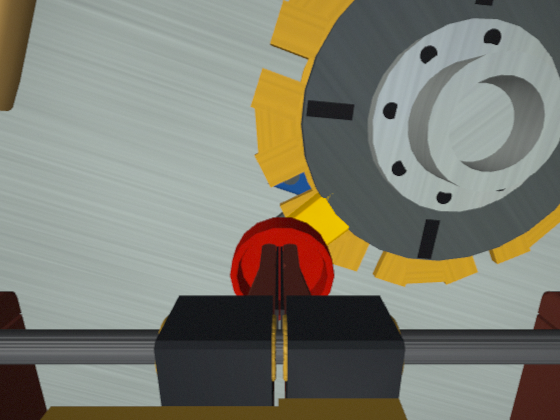

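The force is zero: the plate holds the plunger down. The bracket is nearing the next notch (at about (297,185)). I'll push slowly against the rim with the tip just off the floor.

Request:
arm_command(
  motion=[
    {"translation": [0.002,-0.0015,-0.002],"yaw": 0,"jaw": 0},
    {"translation": [0.004,-0.003,-0.002],"yaw": 0,"jaw": 0},
    {"translation": [0.006,-0.0043,-0.002],"yaw": 0,"jaw": 0},
    {"translation": [0.008,-0.0056,-0.002],"yaw": 0,"jaw": 0},
    {"translation": [0.01,-0.0068,-0.002],"yaw": 0,"jaw": 0},
    {"translation": [0.012,-0.0081,-0.002],"yaw": 0,"jaw": 0},
    {"translation": [0.0135,-0.009,-0.002],"yaw": 0,"jaw": 0},
    {"translation": [0.015,-0.01,-0.002],"yaw": 0,"jaw": 0},
  ],
)

```text
t: 7.3
tcp_pos: [0.4761, 0.1846, 0.0983]
tool_rot: [0.001, 0.988, 0.157, 0.001]
contact_force: [-2.0, -4.9, 0.6]
width: 0.004
```

```bash
python3 - <<'E'
from h import *
angle('side'); 
arc([.75,.77,.79,.81,.83,.85,.87])
E
```

```text
side score 0.73 z 0.088 theta 0.632 r 0.121
side score 0.73 z 0.0915 theta 0.659 r 0.1227
side score 0.73 z 0.102 theta 0.735 r 0.1283
7.4 theta now 0.7317 r 0.118 z 0.0984 F [-0.3 -3.7 -0.8]
0.75 [ 0.0019 -0.0011  0.    ]
0.77 [ 0.004  -0.0022  0.    ]
0.79 [ 0.0061 -0.0032  0.    ]
0.81 [ 0.0082 -0.0043  0.    ]
0.83 [ 0.0103 -0.0052  0.    ]
0.85 [ 0.0125 -0.0062  0.    ]
0.87 [ 0.0147 -0.0071  0.    ]
```

Request:
arm_command(
  motion=[
    {"translation": [0.001,-0.0006,0],"yaw": 0,"jaw": 0},
    {"translation": [0.002,-0.0012,0],"yaw": 0,"jaw": 0},
    {"translation": [0.003,-0.0017,0],"yaw": 0,"jaw": 0},
    {"translation": [0.004,-0.0022,0],"yaw": 0,"jaw": 0},
    {"translation": [0.005,-0.0027,0],"yaw": 0,"jaw": 0},
    {"translation": [0.006,-0.0032,0],"yaw": 0,"jaw": 0},
    {"translation": [0.007,-0.0037,0],"yaw": 0,"jaw": 0},
    {"translation": [0.008,-0.0042,0],"yaw": 0,"jaw": 0},
  ],
)

```text
t: 8.2
tcp_pos: [0.4829, 0.191, 0.0983]
tool_rot: [0.001, 0.988, 0.157, 0.001]
contact_force: [-0.2, -5.0, -0.7]
width: 0.005
```

```bash
python3 - <<'E'
from h import *
angle('side'); 
arc([.83,.84,.85,.86,.87,.88])
E
```

```text
side score 0.56 z 0.088 theta 0.703 r 0.1196
side score 0.56 z 0.0915 theta 0.729 r 0.1216
side score 0.56 z 0.102 theta 0.801 r 0.1278
8.3 theta now 0.8103 r 0.1175 z 0.0984 F [ 0.5 -4.4 -0.9]
0.83 [ 0.0019 -0.0014  0.    ]
0.84 [ 0.003  -0.0019  0.    ]
0.85 [ 0.0041 -0.0023  0.    ]
0.86 [ 0.0052 -0.0028  0.    ]
0.87 [ 0.0063 -0.0032  0.    ]
0.88 [ 0.0074 -0.0036  0.    ]
```

Request:
arm_command(
  motion=[
    {"translation": [0.0006,-0.0004,0],"yaw": 0,"jaw": 0},
    {"translation": [0.0012,-0.0008,0],"yaw": 0,"jaw": 0},
    {"translation": [0.0018,-0.0012,0],"yaw": 0,"jaw": 0},
    {"translation": [0.0024,-0.0015,0],"yaw": 0,"jaw": 0},
    {"translation": [0.0028,-0.0018,0],"yaw": 0,"jaw": 0},
    {"translation": [0.0032,-0.002,0],"yaw": 0,"jaw": 0},
    {"translation": [0.0036,-0.0022,0],"yaw": 0,"jaw": 0},
    {"translation": [0.004,-0.0024,0],"yaw": 0,"jaw": 0},
  ],
)

```text
t: 9.1
tcp_pos: [0.486, 0.1955, 0.0985]
tool_rot: [-0.0, 0.988, 0.157, 0.001]
contact_force: [-1.3, -1.0, 2.6]
width: 0.008
```

```bash
python3 - <<'E'
from h import *
angle('side'); s,p,d,P=cap('wrist','wrist5.png',(.483,.189))
arc([.83,.84,.85,.86,.87,.88,.9])
E
```

```text
side score 0.58 z 0.088 theta 0.716 r 0.1129
side score 0.58 z 0.0915 theta 0.743 r 0.1149
side score 0.58 z 0.102 theta 0.818 r 0.1214
wrist cap 0.5085 0.1693 r 0.0471 rim z 0.1902 floor z 0.1109 6165
9.25 theta now 0.8508 r 0.1186 z 0.0984 F [-2.1  0.2  3.9]
0.83 [-0.002   0.0015 -0.    ]
0.84 [-0.0009  0.0011 -0.    ]
0.85 [0.0001 0.0006 0.    ]
0.86 [0.0012 0.0002 0.    ]
0.87 [ 0.0023 -0.0003  0.    ]
0.88 [ 0.0034 -0.0007  0.    ]
0.9 [ 0.0056 -0.0015  0.    ]
```

The upward force is now about 4 N and the cap has risen against the fingertip, so the pin has snapped up. I'll back off the rim 2 mm and lift clear.

Request:
arm_command(
  motion=[
    {"translation": [-0.001,0.001,-0.001],"yaw": 0,"jaw": 0},
    {"translation": [-0.002,0.002,-0.004],"yaw": 0,"jaw": 0},
    {"translation": [-0.003,0.003,-0.01],"yaw": 0,"jaw": 0},
    {"translation": [-0.003,0.003,-0.02],"yaw": 0,"jaw": 0},
    {"translation": [-0.003,0.003,-0.05],"yaw": 0,"jaw": 0},
    {"translation": [-0.003,0.003,-0.09],"yaw": 0,"jaw": 0},
    {"translation": [-0.023,0.003,-0.125],"yaw": 0,"jaw": 0},
    {"translation": [-0.043,0.003,-0.125],"yaw": 0,"jaw": 0},
  ],
)

```text
t: 10.05
tcp_pos: [0.4479, 0.1805, 0.2283]
tool_rot: [-0.001, 0.988, 0.157, 0.006]
contact_force: [0.2, -0.2, 0.3]
width: 0.007
```

```bash
python3 - <<'E'
from h import *
for n in ('wrist','side','scene'):
    s,p,d,P=cap(n,n+'6.png',(.481,.189)); angle(n)
s=bot.sense(); print(s['t'],s['tcp_pos'],s['contact_force'])
for n in ('side','scene'):
    for t in ('jar','socket','hammer'):
        for k in bot.mark_of(n,t)[:1]: print(n,t,np.round(k['location']))
E
```

```text
wrist cap 0.4581 0.1832 r 0.0115 rim z 0.2743 floor z 0.2396 4000
wrist score 0.56 z 0.088 theta 0.756 r 0.1172
wrist score 0.56 z 0.0915 theta 0.76 r 0.1169
wrist score 0.56 z 0.102 theta 0.772 r 0.1163
side cap 0.4392 0.2149 r 0.0253 rim z 0.3502 floor z 0.3579 597
side score 0.84 z 0.088 theta 0.666 r 0.1113
side score 0.84 z 0.0915 theta 0.694 r 0.1132
side score 0.84 z 0.102 theta 0.774 r 0.1193
scene cap 0.4452 0.21 r 0.0263 rim z 0.3924 floor z 0.3669 540
scene score 0.73 z 0.088 theta 0.624 r 0.122
scene score 0.73 z 0.0915 theta 0.647 r 0.1211
scene score 0.73 z 0.102 theta 0.717 r 0.1189
10.5 [0.44599385 0.17930676 0.22277017] [ 0.49581148 -0.82666782  0.46379385]
side jar [299. 206.]
side socket [198. 297.]
side hammer [257. 367.]
scene jar [264. 183.]
scene socket [273. 296.]
scene hammer [368. 309.]
```

View pics/wrist6.png

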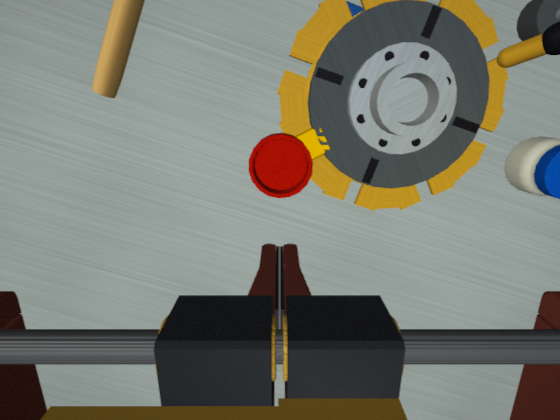

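View pics/side6.png

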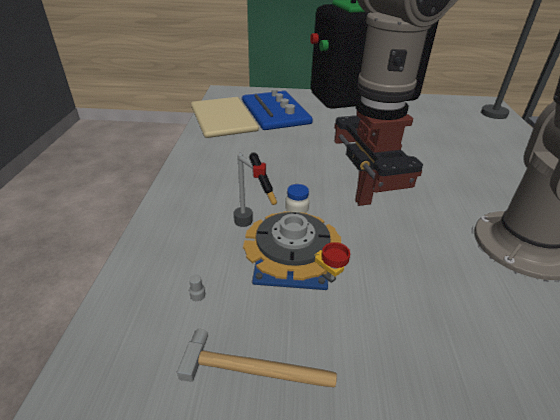

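The cap is now at wrist pixel (280,165), over a notch; the flange, jar, socket and hammer have not moved. I'll check the cap height and angle from depth, leaving out the reddish gripper.

```bash
python3 - <<'E'
from h import *
s,p,d=shot('wrist'); P=cloud('wrist',s,d); h=cv2.cvtColor(p,cv2.COLOR_RGB2HSV)
m=red(p)&(P[...,2]>.075)&(P[...,2]<.13)&(d>0); q=P[m]; zt=np.percentile(q[:,2],97); r=q[q[:,2]>zt-.006]
c,rad=cv2.minEnclosingCircle(r[:,:2].astype(np.float32)); f=q[np.hypot(*(q[:,:2]-c).T)<.015]
ne=P[(P[...,2]>.106)&(P[...,2]<.12)&(h[...,1]<60)&(np.hypot(P[...,0]-.563,P[...,1]-.106)<.06)]
a,ra=cv2.minEnclosingCircle(ne[:,:2].astype(np.float32))
print('cap',np.round(c,4),rad,'rim',zt,'floor',np.median(f[:,2]),'neck',np.round(a,4),ra)
for A in (AX,np.array(a)):
    X=np.array(c)-A; print('theta',np.arctan2(.001,-.1178)-np.arctan2(*X[::-1]),np.hypot(*X))
E
```

```text
cap [0.4801 0.1898] 0.026763761416077614 rim 0.1162090350185179 floor 0.10143957037307078 neck [0.5633 0.1058] 0.02956591360270977
theta 0.7813164625480913 0.11845421414041646
theta 0.7820092667748515 0.11821731503734685
```

The table angle is 0.781 rad. The rim is at 0.1162 m and the floor at 0.1014 m, the same as at the start, so the plunger is fully up and locked. I'm handing in.

```bash
python3 -c "
from workcell import bot
print(bot.sense()['t'],bot.close_job())"
```

```text
the job is handed in; nothing more can be done
10.85 None
```

The turntable is one notch further round clockwise, locked, and the job was handed in at about 10.9 s of the 42 s allowed. With the fingers shut I pressed the plunger about 13 mm down and pushed the table to about 0.5 rad. I then eased off the floor and nudged the rim slowly until the pin sprang up into the next notch, and lifted clear.

**Last checks:**
- **Table angle:** 0.781 rad from the wrist camera's depth, against 0.785 for the notch.
- **Plunger:** the cap floor is at 101.4 mm and the rim at 116.2 mm, both the same as at the start, so the plunger is fully up.
- **Other things:** the flange is still on the spigot. The jar, socket and hammer marks are within about 3 pixels of their first places.
- **Robot:** the gripper is about 10 cm above the cap and touching nothing. The largest force in the readings was about 7 N.

**Disagreements:** the scene camera's mark for the cap gave 0.717 rad, though its marks were up to about 10 mm off elsewhere too. The side camera's gave 0.774 and the wrist camera's 0.772. My automatic cap fit also failed on several views because it mistook the reddish gripper for the cap. I redid it on the wrist view without the gripper, and the figures above come from that.

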